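# Probe the drilled leg hole and show the gauge under the bench lamp

## Task

First swing the bench lamp by its knob so that its head is centred over the round rubber pad, and let go of it. Then pick up the depth gauge (the wooden handle with a steel collar, not the plain awl), push its rod down the sloping guide tube until the collar stops against the tube's mouth, and draw it right out again. Finish still holding the gauge, steady and level, with its tip in the free space between the lamp head and the rubber pad, touching neither, so that the tip can be read; the lamp stays over the pad and the awl and other bench clutter stay where they are.

Things in the scene. Friction and masses are not known exactly. Their poses are not given: they have to be found in the camera images.
- lamp_arm (a joint): stiff hinge of the lamp arm about the upright axis of the lamp's post (rad). At 0 the arm points along the lamp's own -y; growing values turn it clockwise seen from above (towards the lamp's -x). Range -0.7 to 1.3. Friction (0.6 N m, about 2.5 N at the knob) makes it stay where it is left. The arm is a level double bar 240 mm from post axis to head centre, its top 229 mm above the table
- lamp: bench lamp, fixed: dark steel disc foot 116 mm across with an upright post; origin under the post's axis at the table, z up. The top of the post with the arm's hub reaches 253 mm
- lamp_head (a point): centre of the underside of the lamp's round grey shade, 192 mm above the table; shade 96 mm across at the bottom, its flat top 44 mm wide at 238 mm height. It turns with the arm
- lamp_knob (a point): on the upright round black knob on top of the shade: 22 mm thick, from 238 to 279 mm above the table, easily gripped from above; this point lies on its axis at 262 mm height, straight above lamp_head
- pad: round black rubber reading pad fixed on the table, 90 mm across, 3 mm thick; origin at the centre of its underside. It always lies under the arc that the lamp head sweeps, within 10 mm
- gauge: depth gauge lying on the table, loose, about 0.14 kg: square wooden handle 100 mm long, 30 x 30 mm, then a steel collar 27 mm across and 12 mm thick, then a steel rod 8 mm thick with dark rings, the last 8 mm tapering to a 4 mm tip. Origin at the centre of the underside of the handle; x points along the rod to the tip, z up; the axis of handle, collar and rod lies 15 mm above the origin
- gauge_collar (a point): centre of the collar's front face (the face towards the tip), 62 mm from the handle's centre along x
- gauge_tip (a point): end of the rod, on its axis: 157 mm from the handle's centre, 95 mm beyond the collar's front face
- guide: steel guide tube held in a fixed wooden cradle: outside 30 mm, bore 13 mm, 105 mm long, open at the mouth. Origin at the centre of the mouth, 105 mm above the table; x points along the bore into the tube, sloping 20 degrees down and away from the robot; y is level. It is rigid and does not move
- jig: fixed wooden cradle of the guide tube, 98 mm high; origin on the table 55 mm beyond the mouth. Cheeks 20 mm thick stand 20 to 40 mm either side of the tube, starting about 33 mm beyond the mouth; a 14 mm thick, 100 mm wide base board starts level with the mouth
- awl: bystander: awl with the same wooden handle as the gauge (100 x 30 x 30 mm) but no collar and a shorter pointed 8 mm blade (72 mm); lies near the gauge, they may have changed places. Origin at the centre of the handle's underside, x along the blade
- tape: bystander: black tape measure, 62 x 34 x 55 mm, origin under its centre
- jar: bystander: clear screw-lid jar, 68 mm across, 85 mm high, origin under its centre
- finial: bystander: turned wooden finial, 84 mm across, 140 mm high, origin under its centre
- offcut: bystander: dark wood offcut, 75 x 35 x 20 mm, origin under its centre
- hammer: bystander: hammer lying along its x axis, about 300 mm long
- clamp: bystander: bar clamp lying flat, 240 mm long, 20 mm high, origin under the middle of its bar

How it is judged:
By the outcome, as a careful person would: the job done as asked, in the order asked, and still so for the second after the job is handed in, while the arm keeps its last pose, push and grip.
It also fails if it takes over 61 s, if anything falls off the work surface, if the arm or the gripper's body presses on something with over 40 N, if the wrist force passes 120 N, or if a joint passes its speed limit or range.

## Robot

A 7-joint arm with a two-finger parallel gripper is mounted at the origin on the work surface. World frame = base frame: x ahead of the robot, y to its left, z up, the work surface at z = 0. Lengths are in m, angles in rad, forces in N, time in s.
With the tool pointing down it reaches from about 0.375 to 0.925 m from the base axis. Payload 3.1 kg.
Tool frame: the origin (TCP) lies on the centre line of the jaws, within the pads' length; the fingertips stand 14 mm ahead of it and the grasp point (between the pads) lies 5 mm behind it; z points along the fingers, y is the line along which they close (so a half turn about z gives the same grasp; the last joint's range is limited). The gripper opens to 85 mm and grips with 20 to 120 N. Pads are 22 mm wide; open, the fingers measure 114 mm over their backs; the gripper's body (76 mm by 85 mm) begins 54 mm behind the grasp point. The pads swing forward as they close: fully open they stand 13 mm farther back than shut.
Start: joints at [1.165, 0.383, 0.044, 1.598, -0.018, 1.161, -0.05], TCP at [0.197, -0.619, 0.245] pointing down, gripper open.
Joint ranges: [-2.61, 2.61], [-0.41, 2.15], [-1.48, 1.57], [0, 2.5], [-1.57, 4.71], [0.05, 1.97], [-2.85, 2.85]. Speed limits (rad/s): [2.79, 2.79, 3.14, 3.14, 3.14, 3.14, 3.14].

## Interface

Orientations are given as a unit quaternion [x, y, z, w].
In Python, from bench import ctrl gives the robot as it stands. Calls block until the motion is done:
- ctrl.move_ptp(position, orientation): joint-space move of the TCP to a pose.
- ctrl.movel(position, orientation=None, speed=0.15): straight line of the TCP; orientation=None keeps the orientation; speed is the mean speed in m/s.
- ctrl.move_j(angles): joint-space move.
- ctrl.move_gripper(opening, effort=None): finger opening in m; effort is the grip in N (None keeps the last); returns when the fingers have stopped.
- ctrl.pause(seconds).
- ctrl.inverse_kinematics(position, orientation): joint angles nearest the present ones, or None.
- ctrl.read_camera(name): name is "scene" or "top" or "wrist"; returns (picture, depth): 384x512x3 uint8, red, green, blue; 384x512 float32, m along the optical axis (not along the pixel's ray), 0 where there is no reading.
- ctrl.camera_params(name): a dict with "K" (3x3 intrinsics, pixels), "camera_from_world" (4x4, takes a point from world to camera coordinates). Camera axes: x right, y down, z forward; pixel columns grow to the right and rows downward; lengths in m; the calibration is good to about 2 mm. A picture is of the moment at which its call begins: read the wrist's pose just before it. camera_params takes no time and is no camera call; for the wrist camera it gives the pose at the moment of the call.
A pose or a line that the arm cannot do raises ctrl.MotionError and nothing moves.
- ctrl.sign_off(): hands the job in; it is judged then, once.
Trained networks look in the newest picture that a camera, given by its name, has taken for a name from the list of things; names that differ only in an ending like _2 or _b are one class to them, and where a whole thing is asked for, a point or a joint stands for the part that bears it (a point fixed in the world has none). Each returns a list of dicts, best first, with "score" (0 to 1); they miss things now and then, are a little off and sometimes report something else, mostly with a low value. They report only what shows in the picture. A call takes as long as a camera call.
- ctrl.look_for(camera, name): "rect" ([left, top, right, bottom] in pixels, round what is visible of it).
- ctrl.outline_of(camera, name): "region" (384x512 bool, what is visible of it) and "rect" ([left, top, right, bottom] in pixels, round what is visible of it).
Readings, each from a call of its own:
- ctrl.read_time_s(): time.
- ctrl.read_qpos(): joint angles.
- ctrl.read_joint_vel(): joint speeds.
- ctrl.read_effort(): joint torques, N m.
- ctrl.read_eef_pos(): TCP position.
- ctrl.read_tcp_rot(): TCP orientation.
- ctrl.read_ft_force(): force on the tool from outside, world axes, zero at the start.
- ctrl.read_ft_torque(): the same for the moment, N m.
- ctrl.read_finger_gap(): finger opening in m.
- ctrl.read_grasp_force(): force on a finger pad.
Only numpy, scipy, OpenCV 4.12 (cv2) and the standard library are available. Lean on these libraries where they do the work, as an engineer would, in place of code of your own. Each camera call takes 0.05 s, during which the arm holds its last target. There are 200 camera calls.

## Working session

There is one attempt and no reset: what is moved stays moved. The work goes in short steps, each a Python script; the robot and the scene stay as the last script left them, time stands still between calls to the robot, and variables do not carry over. Pictures are saved under pics/ and viewed, at most 10 in all, crops included, and the job is handed in when it is done.

```bash
ls; mkdir -p pics; cat > h.py <<'E'
import numpy as np, cv2
from bench import ctrl
from scipy.spatial.transform import Rotation as R
def cloud(cam):
    im,d=ctrl.read_camera(cam); p=ctrl.camera_params(cam); K=np.array(p["K"]); T=np.linalg.inv(np.array(p["camera_from_world"]))
    v,u=np.mgrid[:384,:512]
    P=np.stack([(u-K[0,2])/K[0,0]*d,(v-K[1,2])/K[1,1]*d,d],-1)
    return im,d,P@T[:3,:3].T+T[:3,3]
def save(n,im): cv2.imwrite(f"pics/{n}.png",im[:,:,::-1])
E
python3 - <<'E'
from h import *
ims=[]
for cam in ["scene","top"]:
    im,d,W=cloud(cam); ims.append(im)
    np.savez(f"{cam}.npz",im=im,d=d,W=W)
    print(cam,ctrl.camera_params(cam))
    for n in ["lamp","lamp_head","lamp_knob","pad","gauge","awl","guide","jig","tape","jar","finial","offcut","hammer","clamp"]:
        r=ctrl.outline_of(cam,n)
        for q in r[:2]:
            m=q["region"]&(d>0)
            w=W[m]
            print(n,round(q["score"],2),np.round(q["rect"]),m.sum(),np.round(np.median(w,0),3) if len(w) else None, np.round(np.percentile(w,[2,98],axis=0),3).tolist() if len(w) else None)
            if q is r[0]: np.save(f"m_{cam}_{n}.npy",m)
    save(cam,im)
print(ctrl.read_time_s())
E
```

```text
bench.py
pics
scene {'K': array([[487.25589321,   0.        , 261.75745832],
       [  0.        , 487.25589321, 195.3286533 ],
       [  0.        ,   0.        ,   1.        ]]), 'camera_from_world': array([[ 2.32378021e-02,  9.99499270e-01,  2.14758672e-02,
        -7.88431169e-02],
       [ 7.00604204e-01, -9.56887519e-04, -7.13549462e-01,
        -2.99025567e-01],
       [-7.13171616e-01,  3.16274040e-02, -7.00275627e-01,
         2.04421597e+00],
       [ 0.00000000e+00,  0.00000000e+00,  0.00000000e+00,
         1.00000000e+00]])}
lamp 0.57 [300. 130. 379. 243.] 2208 [0.565 0.37  0.195] [[0.4, 0.201, -0.005], [0.641, 0.446, 0.253]]
lamp_head 0.62 [300. 131. 378. 189.] 1096 [0.46  0.277 0.22 ] [[0.405, 0.196, 0.189], [0.606, 0.411, 0.268]]
lamp_knob 0.84 [300. 126. 379. 187.] 1194 [0.458 0.278 0.22 ] [[0.219, 0.196, -0.005], [0.606, 0.414, 0.269]]
pad 0.82 [276. 215. 305. 232.] 406 [ 0.565  0.162 -0.001] [[0.524, 0.124, -0.007], [0.605, 0.202, 0.004]]
gauge 0.7 [206. 188. 220. 234.] 264 [ 0.477 -0.103  0.022] [[0.408, -0.126, -0.004], [0.594, -0.076, 0.03]]
gauge 0.43 [246. 245
[... 2575 characters left out ...]
 0.051] [[0.353, -0.292, 0.011], [0.396, -0.237, 0.06]]
jar 0.66 [262. 148. 276. 168.] 212 [0.743 0.049 0.082] [[0.719, 0.016, -0.003], [0.776, 0.079, 0.091]]
finial 0.68 [291. 137. 309. 154.] 244 [ 0.783 -0.088  0.096] [[0.757, -0.126, 0.058], [0.819, -0.059, 0.142]]
finial 0.62 [170. 188. 233. 250.] 806 [0.432 0.263 0.224] [[0.362, 0.198, -0.002], [0.595, 0.42, 0.276]]
offcut 0.67 [283. 171. 290. 186.] 148 [ 0.665 -0.027  0.018] [[0.626, -0.049, -0.004], [0.703, -0.009, 0.026]]
hammer 0.74 [378. 204. 397. 264.] 417 [ 0.38  -0.456  0.022] [[0.289, -0.5, 0.008], [0.534, -0.426, 0.032]]
clamp 0.81 [132. 209. 169. 264.] 370 [0.428 0.58  0.018] [[0.302, 0.484, 0.001], [0.511, 0.635, 0.026]]
1.5
```

```bash
python3 - <<'E'
import cv2
a=cv2.imread('pics/scene.png')[110:310,60:460];cv2.imwrite('pics/scene_c.png',cv2.resize(a,None,fx=2,fy=2,interpolation=3))
a=cv2.imread('pics/top.png')[120:290,120:420];cv2.imwrite('pics/top_c.png',cv2.resize(a,None,fx=2.6,fy=2.6,interpolation=3))
E
```

```text
(no output)
```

View pics/scene_c.png

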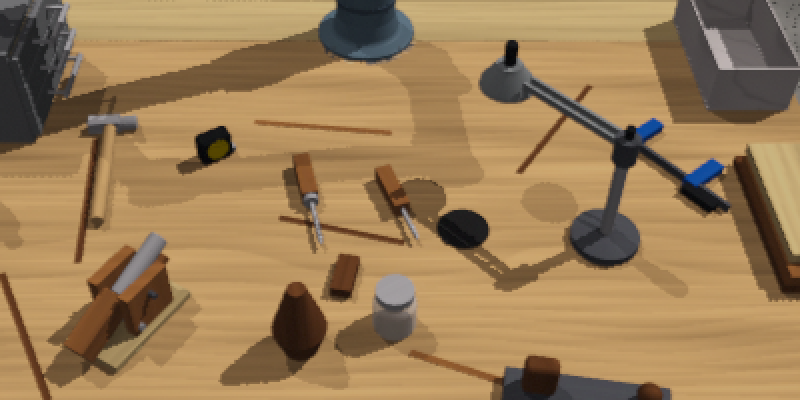

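View pics/top_c.png

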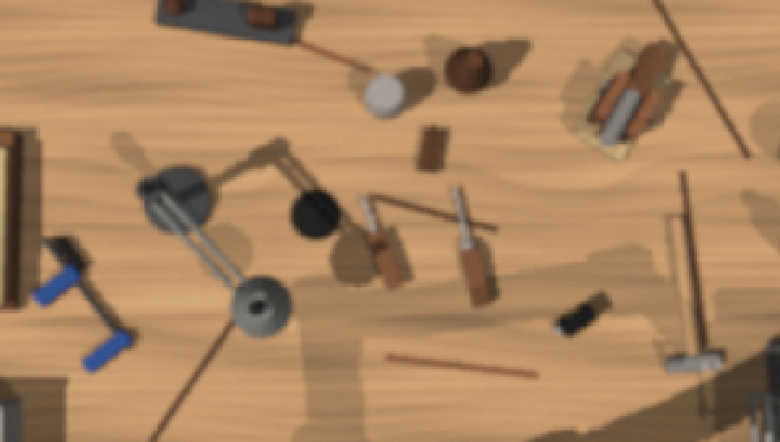

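```bash
python3 - <<'E'
from h import *
q0=ctrl.read_tcp_rot(); print(q0, R.from_quat(q0).as_matrix().round(2).tolist())
tcp=ctrl.read_eef_pos(); T=np.linalg.inv(ctrl.camera_params("wrist")["camera_from_world"])
print("cam in tcp", (R.from_quat(q0).inv().apply(T[:3,3]-tcp)).round(3), (R.from_quat(q0).as_matrix().T@T[:3,:3]).round(2).tolist(), ctrl.camera_params("wrist")["K"][0])
ims=[]
q=[1,0,0,0]
for n,p in [("guide",(0.68,-0.33,0.42)),("gauge",(0.46,-0.03,0.42)),("lamp",(0.47,0.2,0.5))]:
    try: ctrl.move_ptp(p,q)
    except ctrl.MotionError as e: print(n,e); continue
    ctrl.pause(0.3)
    print(n,ctrl.read_time_s(),ctrl.read_qpos())
    im,d,W=cloud("wrist"); np.savez(f"w_{n}.npz",im=im,d=d,W=W,T=ctrl.camera_params("wrist")["camera_from_world"]); ims.append(im)
    names={"guide":["guide","jig"],"gauge":["gauge","awl","gauge_collar","gauge_tip"],"lamp":["lamp","lamp_head","lamp_knob","pad"]}[n]
    for k in names:
        for r in ctrl.outline_of("wrist",k)[:2]:
            m=r["region"]&(d>0); w=W[m]
            print(k,round(r["score"],2),np.round(r["rect"]),m.sum(),np.median(w,0).round(3),np.percentile(w,[2,98],axis=0).round(3).tolist())
m=np.hstack([cv2.resize(i,(400,300),interpolation=cv2.INTER_AREA) for i in ims[:2]])
save("wrist3",np.vstack([m,np.hstack([cv2.resize(ims[2],(400,300),interpolation=cv2.INTER_AREA),np.zeros((300,400,3),np.uint8)])]) if len(ims)>2 else m)
E
```

```text
[ 9.88173493e-01  1.53339973e-01  6.48006056e-06 -1.90947748e-05] [[0.95, 0.3, 0.0], [0.3, -0.95, 0.0], [0.0, -0.0, -1.0]]
cam in tcp [ 0.082 -0.    -0.127] [[-0.0, -0.95, -0.32], [1.0, -0.0, 0.0], [-0.0, -0.32, 0.95]] [280.15916905   0.         258.14343757]
guide 3.9167 [ 0.48451049  0.53504466 -0.15082442  1.02532708  0.07683554  1.5864243
 -1.21604876]
guide 0.65 [238.  41. 323. 163.] 2982 [ 0.758 -0.366  0.079] [[0.671, -0.422, 0.051], [0.834, -0.308, 0.114]]
guide 0.3 [  0.  79.  72. 123.] 2503 [0.757 0.027 0.076] [[0.727, 0.013, 0.007], [0.786, 0.07, 0.085]]
jig 0.87 [228.  44. 323. 163.] 6212 [ 0.752 -0.361  0.078] [[0.666, -0.43, 0.011], [0.833, -0.292, 0.111]]
jig 0.54 [ 71.  47. 143. 101.] 2624 [ 0.796 -0.113  0.096] [[0.763, -0.134, 0.049], [0.832, -0.086, 0.139]]
gauge 5.7583 [ 0.32689619 -0.0762083  -0.32568956  1.76466176 -0.02496399  1.44949101
 -1.56663464]
gauge 0.95 [281.  63. 311. 176.] 1226 [ 0.47  -0.099  0.028] [[0.404, -0.123, 0.009], [0.592, -0.073, 0.03]]
awl 0.77 [189.  64. 232. 155.] 1118 [0.492 0.048 0.028] [[0.437, 0.022, 0.011], [0.581, 0.082, 0.03]]
aw
[... 496 characters left out ...]
.411 -0.453  0.022] [[0.295, -0.503, 0.005], [0.544, -0.425, 0.026]]
lamp 7.2667 [ 0.10898189  0.03537649 -0.60239909  1.50611503  0.02018124  1.607179
 -2.06589337]
lamp 0.97 [ 88.  50. 263. 218.] 8227 [0.54  0.356 0.218] [[0.388, 0.202, 0.007], [0.63, 0.438, 0.276]]
lamp_head 0.91 [ 84.  58. 263. 216.] 5412 [0.456 0.282 0.227] [[0.383, 0.199, 0.192], [0.597, 0.412, 0.277]]
lamp_head 0.26 [388.  73. 409. 171.] 1163 [ 0.47  -0.095  0.027] [[0.405, -0.121, -0.0], [0.586, -0.073, 0.031]]
lamp_knob 0.57 [ 88.  51. 261. 216.] 5299 [0.455 0.28  0.227] [[0.382, 0.199, 0.198], [0.597, 0.408, 0.277]]
pad 0.95 [251.  72. 294. 116.] 1456 [0.561 0.167 0.002] [[0.52, 0.128, -0.001], [0.6, 0.205, 0.004]]
```

View pics/wrist3.png

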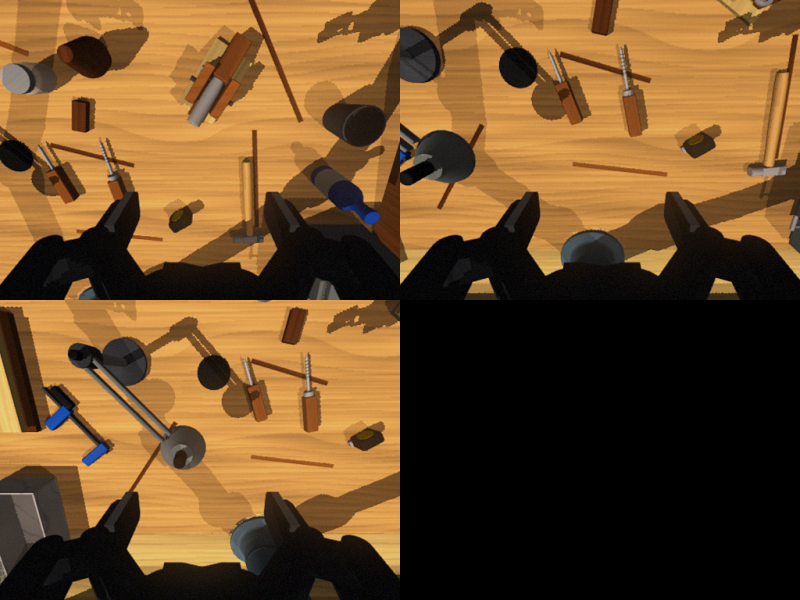

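```bash
cat > fit.py <<'E'
from h import *
from scipy.optimize import least_squares
def L(n): z=np.load(n+".npz"); return z["im"].astype(int),z["d"],z["W"]
def near(W,d,c,r,z0,z1): return (d>0)&(np.hypot(W[...,0]-c[0],W[...,1]-c[1])<r)&(W[...,2]>z0)&(W[...,2]<z1)
def circ(P):
    f=least_squares(lambda p:np.hypot(P[:,0]-p[0],P[:,1]-p[1])-p[2],[*P.mean(0)[:2],.04],loss="soft_l1",f_scale=.002); return f.x.round(4)
for n in ["w_lamp","top","scene","w_gauge"]:
    im,d,W=L(n); g=im.sum(-1)
    m=near(W,d,(.56,.167),.065,-.015,.02)
    mm=(m&(g<120)&(im.max(-1)-im.min(-1)<25)).astype(np.uint8); mm=cv2.morphologyEx(mm,cv2.MORPH_OPEN,np.ones((3,3)))
    cs,_=cv2.findContours(mm,0,1); 
    if cs:
        c=max(cs,key=cv2.contourArea)[:,0]; P=W[c[:,1],c[:,0]]; print(n,"pad",circ(P),len(P))
    for nm,c,r,z0,z1 in [("hub",(.59,.41),.05,.243,.30),("knobtop",(.43,.24),.05,.27,.30),("shade",(.43,.24),.06,.19,.236)]:
        P=W[near(W,d,c,r,z0,z1)]
        if len(P)>5: print(n,nm,len(P),np.median(P,0).round(4),((P.min(0)+P.max(0))/2).round(4))
        if nm=="shade" and len(P)>30:
            f=least_squares(lambda p:np.hypot(P[:,0]-p[0],P[:,1]-p[1])-(.048-(P[:,2]-.192)*p[2]),[.43,.24,.5],loss="soft_l1",f_scale=.002); print("  cone",f.x.round(4),np.sqrt((f.fun**2).mean()))
for n in ["w_gauge","w_lamp","w_guide"]:
    im,d,W=L(n)
    m=near(W,d,(.5,-.098),.13,.006,.05)&(abs(W[...,1]+.098)<.05); P=W[m]
    H=P[P[:,2]>.024]; 
    c=P[:,:2].mean(0); vv=np.linalg.svd(H[:,:2]-H[:,:2].mean(0))[2][0]; vv*=np.sign(vv[0])
    s=(P[:,:2]-c)@vv; t=(P[:,:2]-c)@[-vv[1],vv[0]]
    (rc,sz,a)=cv2.minAreaRect(((H[:,:2])*1000).astype(np.float32))
    print(n,"gauge handle-top",np.round(rc,1),np.round(sz,1),a,"dir",np.degrees(np.arctan2(vv[1],vv[0])).round(2),"tip",(c+vv*s.max()).round(4),"back",(c+vv*s.min()).round(4),"len",(s.max()-s.min()).round(4), "rod mid",W[m][s>s.max()-.06].mean(0).round(4))
for n in ["w_guide","top","scene","w_gauge"]:
    im,d,W=L(n); sat=im.max(-1)-im.min(-1)
    m=near(W,d,(.735,-.36),.11,.04,.13)&(sat<40)&(im.sum(-1)>150); P=W[m]
    if len(P)<30: continue
    def res(p):
        x0,y0,a=p; ax=np.array([np.cos(a)*np.cos(.349066),np.sin(a)*np.cos(.349066),-np.sin(.349066)])
        v=P-[x0,y0,.105]; s=v@ax; return np.linalg.norm(v-s[:,None]*ax,axis=1)-.015
    best=min((least_squares(res,[.68,-.31,a],loss="soft_l1",f_scale=.002) for a in (-.3,-.7,-1.1)),key=lambda f:f.cost)
    a=best.x[2]; ax=np.array([np.cos(a)*np.cos(.349066),np.sin(a)*np.cos(.349066),-np.sin(.349066)])
    s=(P-[best.x[0],best.x[1],.105])@ax
    s=s[abs(best.fun)<.005]
    print(n,"guide",len(P),best.x.round(4),np.degrees(a).round(2),"s range",np.percentile(s,[0,1,3,10,90,99]).round(4),np.median(abs(best.fun)).round(4), P.mean(0).round(3))
E
python3 fit.py
```

```text
w_lamp pad [0.5596 0.1669 0.0422] 131
w_lamp hub 179 [0.5838 0.4    0.2512] [0.5843 0.4014 0.2484]
w_lamp knobtop 203 [0.4114 0.238  0.2773] [0.4097 0.2379 0.2748]
w_lamp shade 2164 [0.4331 0.2385 0.2175] [0.4222 0.2428 0.213 ]
  cone [0.4105 0.2389 0.5532] 0.01160157382015362
top pad [0.5562 0.1643 0.0346] 48
top hub 14 [0.5801 0.403  0.2512] [0.5803 0.402  0.2506]
top knobtop 27 [0.4037 0.2402 0.2762] [0.4053 0.2384 0.2762]
top shade 372 [0.4172 0.2386 0.2198] [0.4209 0.2453 0.2139]
  cone [0.407  0.2404 0.5547] 0.010185364802811554
scene pad [0.5636 0.1648 0.0413] 62
scene hub 18 [0.5908 0.3984 0.2481] [0.5905 0.3996 0.2481]
scene knobtop 24 [0.4158 0.2347 0.2736] [0.416  0.2347 0.2738]
scene shade 488 [0.4398 0.2347 0.2156] [0.434  0.2395 0.213 ]
  cone [0.4144 0.2377 0.6516] 0.011727763622721774
w_gauge pad [0.559  0.1654 0.043 ] 145
w_gauge knobtop 362 [0.4108 0.2343 0.2768] [0.4097 0.2366 0.2746]
w_gauge shade 3871 [0.431  0.2192 0.2168] [0.4221 0.2389 0.213 ]
  cone [0.4105 0.2389 0.5516] 0.008614179515167082
w_gauge gauge handle-top [ 456.4 -103.3] [111.3  30.2] 12.242317199
[... 275 characters left out ...]
66]
w_guide gauge handle-top [478.3 -99.6] [68.4 29.8] 12.161200523376465 dir 11.13 tip [ 0.6042 -0.0769] back [ 0.4449 -0.1082] len 0.1624 rod mid [ 0.5743 -0.0794  0.0162]
w_guide guide 1222 [ 0.6642 -0.3091 -0.5621] -32.2 s range [0.0046 0.0049 0.0066 0.0139 0.0972 0.1072] 0.0005 [ 0.712 -0.338  0.097]
top guide 213 [ 0.6582 -0.3057 -0.5755] -32.97 s range [0.0038 0.0045 0.0055 0.014  0.1052 0.1144] 0.0026 [ 0.709 -0.338  0.09 ]
scene guide 310 [ 0.6591 -0.3069 -0.5385] -30.85 s range [0.0158 0.0166 0.0182 0.0245 0.1054 0.1175] 0.0019 [ 0.717 -0.336  0.093]
w_gauge guide 155 [ 0.6847 -0.2997 -1.9483] -111.63 s range [0.0118 0.0123 0.0141 0.0159 0.0276 0.0297] 0.0015 [ 0.665 -0.316  0.097]
```

```bash
cat >> h.py <<'E'
def down(yawdeg): return (R.from_euler('z',yawdeg,degrees=True)*R.from_euler('x',180,degrees=True)).as_quat()
def st(tag=""): print(tag,"t",round(ctrl.read_time_s(),2),"p",np.round(ctrl.read_eef_pos(),4),"F",np.round(ctrl.read_ft_force(),1),"M",np.round(ctrl.read_ft_torque(),2),"gap",round(ctrl.read_finger_gap(),4),"gf",np.round(ctrl.read_grasp_force(),1))
E
python3 - <<'E'
from h import *
post=np.array([.584,.401]); pad=np.array([.559,.166]); k=np.array([.4105,.2385])
a0=np.arctan2(*(k-post)[::-1]); a1=np.arctan2(*(pad-post)[::-1]); r=.2385
P=lambda a,z=.257:[*(post+r*np.array([np.cos(a),np.sin(a)])),z]
Q=lambda a:down(np.degrees(a)+180)
print(np.degrees([a0,a1]))
ctrl.move_gripper(.06,30)
ctrl.move_ptp(P(a0,.36),Q(a0)); st("above")
ctrl.movel(P(a0),speed=.12); st("at")
ctrl.move_gripper(0,30); st("grip")
for a in np.linspace(a0,a1,8)[1:]:
    ctrl.movel(P(a),Q(a),speed=.15); 
ctrl.pause(.2); st("turned"); print(ctrl.read_qpos())
ctrl.move_gripper(.05); ctrl.movel(P(a1,.36),speed=.2); st("up")
ctrl.move_ptp([.45,.1,.5],[1,0,0,0]); ctrl.pause(.3)
im,d,W=cloud("wrist"); np.savez("w_l2.npz",im=im,d=d,W=W); save("l2",im)
im,d,W=cloud("scene"); np.savez("s_l2.npz",im=im,d=d,W=W)
im,d,W=cloud("top"); np.savez("t_l2.npz",im=im,d=d,W=W)
for n in ["w_l2","s_l2","t_l2"]:
    z=np.load(n+".npz"); W=z["W"]; 
    for z0,z1 in ((.268,.3),(.243,.26)):
        m=(z["d"]>0)&(W[...,2]>z0)&(W[...,2]<z1)&(np.hypot(W[...,0]-(.56 if z0>.26 else .584),W[...,1]-(.165 if z0>.26 else .4))<.03)
        if m.sum(): print(n,m.sum(),np.median(W[m],0).round(4),((W[m].min(0)+W[m].max(0))/2).round(4))
st()
E
```

```text
[-136.87508498  -96.07245641]
above t 8.57 p [0.4107 0.2379 0.3609] F [ 0.9 -0.1  0.5] M [-0.01  0.   -0.01] gap 0.0604 gf 0.0
at t 9.57 p [0.4107 0.2384 0.2579] F [ 0.5 -1.  -0. ] M [-0.02 -0.03  0.01] gap 0.0599 gf 0.0
grip t 10.0 p [0.4102 0.2383 0.2578] F [-1.1 -0.1  3.1] M [-0.02  0.22  0.02] gap 0.0213 gf 29.5
turned t 12.36 p [0.5586 0.1651 0.2576] F [2.3 0.2 4.7] M [ 0.12 -0.32  0.07] gap 0.0209 gf 30.1
[ 0.18843166  0.31321946 -0.65173801  1.72598347  0.2042852   1.16958119
 -0.62570194]
up t 13.42 p [0.5582 0.1635 0.3589] F [ 0.1  0.1 -1.4] M [ 0.06 -0.01  0.02] gap 0.0497 gf 0.0
w_l2 307 [0.5586 0.1626 0.2775] [0.5587 0.1629 0.2739]
w_l2 214 [0.5842 0.3991 0.251 ] [0.5846 0.4009 0.2484]
s_l2 32 [0.565  0.1618 0.2736] [0.5629 0.162  0.2733]
s_l2 21 [0.5898 0.3994 0.246 ] [0.589  0.3994 0.2477]
t_l2 27 [0.5553 0.1654 0.2761] [0.5537 0.1641 0.2763]
t_l2 13 [0.5782 0.4033 0.2516] [0.5799 0.4022 0.2519]
 t 15.01 p [0.4501 0.1001 0.4998] F [-0.7 -0.1 -0.1] M [0.02 0.04 0.02] gap 0.0499 gf 0.0
```

View pics/l2.png

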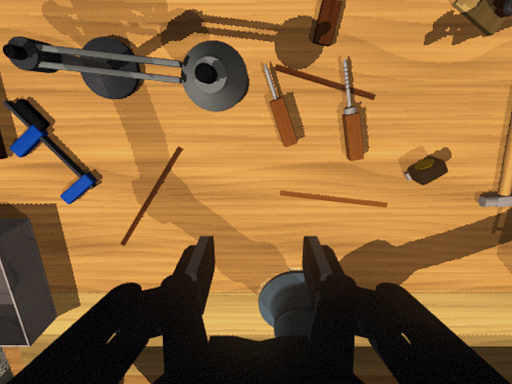

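```bash
cat >> h.py <<'E'
OFF=-.015; AX=.002  # grasp along handle; gauge axis is AX ahead (tool z) of TCP
def gpose(tip,az,pitch=0.0):
    """TCP pose (pos,quat) putting gauge tip at tip, azimuth az deg, sloping down pitch deg"""
    r=R.from_euler('z',az,degrees=True)*R.from_euler('y',pitch,degrees=True)
    rm=r*R.from_euler('x',180,degrees=True)
    return np.array(tip)-r.apply([.157-OFF,0,-AX]), rm.as_quat()
MOUTH=np.array([.664,-.309,.105]); GAZ=-32.2
def gdir(az=GAZ,p=20): return R.from_euler('zy',[az,p],degrees=True).as_matrix()[:,0] if 0 else (R.from_euler('z',az,degrees=True)*R.from_euler('y',p,degrees=True)).apply([1,0,0])
E
python3 - <<'E'
from h import *
print(gdir())
for n,(p,q) in {"grasp":gpose(np.array([.451,-.104,.015])+.157*np.array([np.cos(np.radians(12.2)),np.sin(np.radians(12.2)),0]),12.2),
 "pre":gpose(MOUTH-.04*gdir(),GAZ,20),"in":gpose(MOUTH+.095*gdir(),GAZ,20),"far":gpose(MOUTH-.15*gdir(),GAZ,20),
 "fin30":gpose([.559,.163,.1],30),"fin45":gpose([.559,.163,.1],45),"fin10":gpose([.559,.163,.1],10)}.items():
    print(n,p.round(3),np.round(ctrl.inverse_kinematics(p,q) if ctrl.inverse_kinematics(p,q) is not None else 0,2))
E
```

```text
[ 0.79516147 -0.5007399  -0.34202014]
grasp [ 0.436 -0.107  0.017] [ 0.4   0.39 -0.28  2.2   0.2   0.57 -1.38]
pre [ 0.496 -0.203  0.179] [ 0.51  0.46 -0.2   1.68  0.01  1.35 -1.82]
in [ 0.603 -0.271  0.133] [ 0.49  0.72 -0.15  1.36  0.03  1.41 -1.79]
far [ 0.409 -0.148  0.217] [ 0.52  0.24 -0.24  1.9  -0.04  1.35 -1.83]
fin30 [0.41  0.077 0.102] [ 0.26  0.19 -0.57  2.23  0.15  0.75 -1.46]
fin45 [0.437 0.041 0.102] [ 0.27  0.23 -0.49  2.18  0.15  0.76 -1.11]
fin10 [0.39  0.133 0.102] [ 0.22  0.2  -0.68  2.24  0.18  0.76 -1.98]
```

```bash
python3 - <<'E'
from h import *
p,q=gpose(np.array([.451,-.104,.015])+.157*np.array([np.cos(np.radians(12.2)),np.sin(np.radians(12.2)),0]),12.2)
up=p+[0,0,.12]
ctrl.move_ptp(up,q); ctrl.movel(p+[0,0,.001],speed=.12); st("at")
ctrl.move_gripper(0,80); st("grip")
ctrl.movel(p+[0,0,.2],speed=.15); st("lift")
pp,qq=gpose(MOUTH-.06*gdir(),GAZ,20)
ctrl.move_ptp(pp,qq); ctrl.pause(.3); st("pre")
im,d,W=cloud("wrist"); np.savez("w_pre.npz",im=im,d=d,W=W,T=ctrl.camera_params("wrist")["camera_from_world"],tcp=ctrl.read_eef_pos(),q=ctrl.read_tcp_rot())
cv2.imwrite("pics/pre.png",cv2.resize(im[:,:,::-1],(768,576)))
E
```

```text
at t 17.69 p [ 0.4371 -0.1073  0.0186] F [ 0.7 -0.   0.4] M [-0.02 -0.06  0.05] gap 0.0497 gf 0.0
grip t 18.01 p [ 0.4374 -0.1074  0.0191] F [-0.9  0.5  6.3] M [0.09 0.16 0.04] gap 0.0285 gf 80.3
lift t 19.48 p [ 0.4354 -0.107   0.2159] F [ 0.8 -0.5 -0.2] M [-0.03  0.01 -0.02] gap 0.0285 gf 79.6
pre t 20.43 p [ 0.4801 -0.192   0.1871] F [-0.4 -0.3 -0.3] M [-0.24 -0.4  -0.01] gap 0.0286 gf 79.5
```

View pics/pre.png

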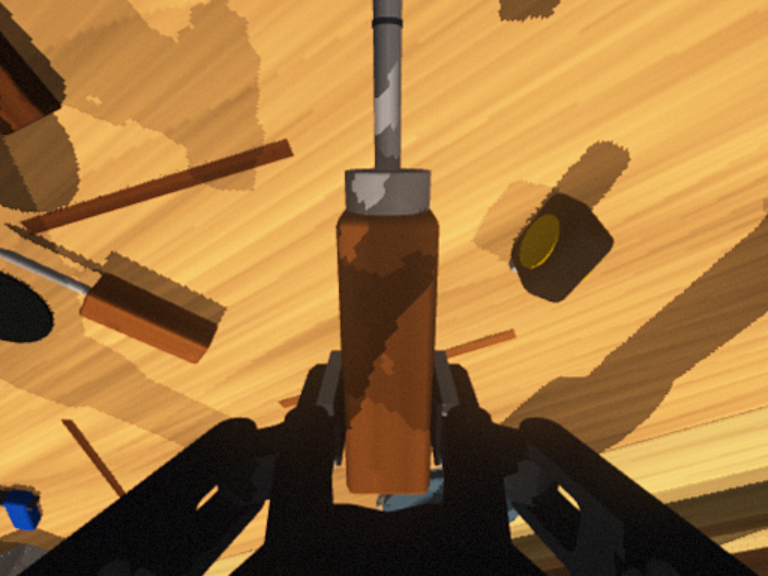

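```bash
python3 - <<'E'
from h import *
from scipy.optimize import least_squares
z=np.load("w_pre.npz"); W=z["W"];d=z["d"]
r=R.from_quat(z["q"]); L=r.inv().apply((W.reshape(-1,3)-z["tcp"]))
pp,qq=gpose(MOUTH-.06*gdir(),GAZ,20); print("cmd err",(z["tcp"]-pp).round(4),np.degrees((R.from_quat(qq).inv()*r).as_rotvec()).round(2))
ok=(d.ravel()>0)&(abs(L[:,1])<.03)&(abs(L[:,2])<.03)
A=L[ok]
rod=A[(A[:,0]>.085)&(abs(A[:,1])<.012)]; h=A[(A[:,0]>.0)&(A[:,0]<.055)&(A[:,2]<-.005)]; col=A[(A[:,0]>.066)&(A[:,0]<.0755)]
print("rod",len(rod),rod.min(0).round(4),rod.max(0).round(4))
f=least_squares(lambda p:np.hypot(rod[:,1]-p[0]-p[1]*rod[:,0],rod[:,2]-p[2]-p[3]*rod[:,0])-.004,[0,0,0.002,0],loss="soft_l1",f_scale=.001); print("rodfit y0,ky,z0,kz",f.x.round(4),"at tip", (f.x[0]+f.x[1]*.172).round(4),(f.x[2]+f.x[3]*.172).round(4), np.median(abs(f.fun)))
print("handle top z slope",np.polyfit(h[:,0],h[:,2],1).round(4), "y mid",[(np.round((h[s,1].min()+h[s,1].max())/2,4)) for s in [(h[:,0]<.02),(h[:,0]>.04)]], "xmin",A[(A[:,2]<-.008)][:,0].min())
print("collar x range",A[(A[:,2]<-.008)&(A[:,0]>.05)][:,0].max())
T0=np.linalg.inv(z["T"]); 
# scene/top
for cam in ["scene","top"]:
    im,d,W=cloud(cam); np.savez("p_"+cam+".npz",im=im,d=d,W=W)
    p=ctrl.camera_params(cam);K=p["K"];T=p["camera_from_world"]
    def pr(X): c=T[:3,:3]@X+T[:3,3]; return (K@c/c[2])[:2]
    tip=MOUTH-.06*gdir()
    print(cam,"tip",pr(tip).round(1),"mouth",pr(MOUTH).round(1),"rear",pr(MOUTH+.105*gdir()).round(1))
    save("p_"+cam,im)
    u,v=pr((tip+MOUTH)/2); u=int(u);v=int(v); c=im[v-30:v+30,u-40:u+40]; cv2.imwrite(f"pics/c_{cam}.png",cv2.resize(c[:,:,::-1],(800,600),interpolation=cv2.INTER_CUBIC))
    print("crop origin",u-40,v-30)
a=cv2.imread("pics/c_scene.png");b=cv2.imread("pics/c_top.png")
cv2.imwrite("pics/c_both.png",cv2.resize(np.vstack([a,b]),(400,600)))
cv2.imwrite("pics/c_both.png",np.hstack([cv2.resize(a,(400,300)),cv2.resize(b,(400,300))]))
E
```

```text
cmd err [-0.      0.0009  0.0008] [-0.02  0.08 -0.11]
rod 1710 [ 0.085  -0.0044 -0.0005] [0.1195 0.0039 0.0066]
rodfit y0,ky,z0,kz [-0.     -0.0019  0.0054  0.0024] at tip -0.0003 0.0058 0.00033273804089201044
handle top z slope [ 0.1097 -0.0139] y mid [np.float64(-0.0001), np.float64(-0.0001)] xmin -0.03564186708996599
collar x range 0.07518548694689835
scene tip [151.7 209.4] mouth [140.5 225.3] rear [120.3 254.3]
crop origin 106 187
top tip [346.5 185.1] mouth [352.3 174.2] rear [362.  156.1]
crop origin 309 149
```

View pics/c_both.png

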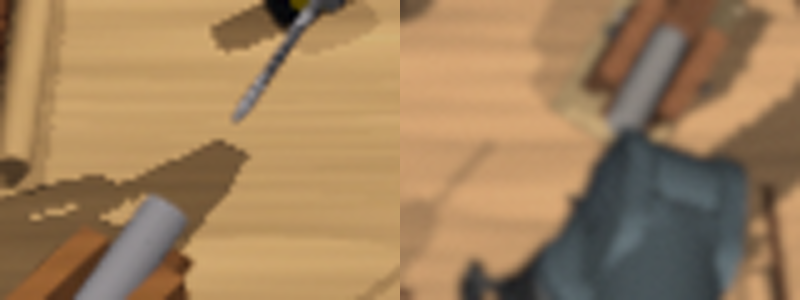

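```bash
sed -i 's/^OFF=.*/OFF=-.0135; AX=.0041/; s/^MOUTH=.*/MOUTH=np.array([.6684,-.3117,.105]); GAZ=-32.2/' h.py
cat > chk.py <<'E'
from h import *
p=ctrl.camera_params("scene");K=p["K"];T=p["camera_from_world"]
def pr(X): c=T[:3,:3]@X+T[:3,3]; return (K@c/c[2])[:2]
def centre(im,A,B,half,n,bg):
    """centreline offsets (px, perpendicular) of the object along predicted line A->B: edges by gradient"""
    u=(B-A)/np.linalg.norm(B-A); nrm=np.array([-u[1],u[0]]); out=[]
    t=np.linspace(-half,half,8*half+1)
    for s in np.linspace(0,1,n):
        c=A+s*(B-A); xy=c+t[:,None]*nrm
        v=cv2.remap(im,xy[:,0].astype(np.float32)[:,None],xy[:,1].astype(np.float32)[:,None],cv2.INTER_LINEAR)[:,0].astype(float)
        sat=v[:,0]-v[:,2]   # red minus blue: wood high, steel low
        lo=sat.min(); th=(np.percentile(sat,80)+lo)/2; i=np.argmin(sat); a=i
        while a>0 and sat[a-1]<th:a-=1
        b=i
        while b<len(t)-1 and sat[b+1]<th:b+=1
        out.append(((t[a]+t[b])/2,t[b]-t[a]))
    return np.array(out)
if __name__=="__main__":
    ims=np.mean([ctrl.read_camera("scene")[0].astype(np.float32) for _ in range(4)],0).astype(np.float32)
    tcp=ctrl.read_eef_pos(); r=R.from_quat(ctrl.read_tcp_rot())
    tip=tcp+r.apply([.157-OFF,0,AX]); b=tcp+r.apply([.09-OFF,0,AX]); ax=r.apply([1,0,0])
    print("tip to mouth", (MOUTH-tip).round(4), "px",pr(tip),pr(MOUTH))
    print("rod",centre(ims,pr(b),pr(tip-.01*ax),5,8,0).round(2).tolist())
    print("tube",centre(ims,pr(MOUTH+.008*gdir()),pr(MOUTH+.06*gdir()),9,8,0).round(2).tolist())
    # tube top-surface model is same silhouette; px per mm near there
    print("px/mm lateral",np.linalg.norm(pr(MOUTH+[0,.001,0])-pr(MOUTH)), "px/mm up",pr(MOUTH+[0,0,.001])-pr(MOUTH))
E
python3 - <<'E'
from h import *
p,q=gpose(MOUTH-.02*gdir(),GAZ,20)
ctrl.movel(p,q,speed=.1); ctrl.pause(.3); st(); print((ctrl.read_eef_pos()-p).round(4))
E
python3 chk.py
```

```text
t 21.49 p [ 0.5179 -0.2168  0.1743] F [ 0.3 -0.7 -1.5] M [-0.19 -0.33  0.02] gap 0.0288 gf 79.5
[-0.0002  0.0002  0.0003]
tip to mouth [ 0.016 -0.01  -0.007] px [143.18969872 220.96696612] [139.43010659 226.39765676]
rod [[-0.88, 2.25], [-0.75, 2.0], [-0.88, 2.25], [-0.88, 1.75], [-0.88, 2.25], [-0.88, 2.25], [-1.0, 2.5], [-0.88, 2.25]]
tube [[-1.0, 10.0], [-0.75, 10.5], [-0.75, 10.0], [-0.88, 9.75], [-0.75, 9.5], [-0.12, 10.25], [0.12, 9.75], [0.38, 9.25]]
px/mm lateral 0.33074432154203337 px/mm up [-0.0506919  -0.21970778]
```

```bash
python3 - <<'E'
from h import *
F0=np.array(ctrl.read_ft_force()); ax=gdir()
for s in [-.005,.005,.015,.03,.045,.06,.075,.085]:
    p,q=gpose(MOUTH+s*ax,GAZ,20)
    ctrl.movel(p,q,speed=.06)
    F=np.array(ctrl.read_ft_force())-F0; M=np.array(ctrl.read_ft_torque())
    print(s,round(ctrl.read_time_s(),2),"along",(F@ax).round(1),"F",F.round(1),"M",M.round(2),"err",((ctrl.read_eef_pos()-p)*1e3).round(1))
    if F@ax<-12 or np.linalg.norm(F)>20: print("stop"); break
E
```

```text
-0.005 22.09 along -0.5 F [-0.7 -0.4  0.5] M [-0.21 -0.37 -0.01] err [ 0.2 -0.3 -0.4]
0.005 22.41 along -0.2 F [ 0.   0.5 -0. ] M [-0.25 -0.38 -0.02] err [ 0.1 -0.2 -0.3]
0.015 22.73 along -0.2 F [-0.3  0.1 -0. ] M [-0.19 -0.38  0.04] err [ 0.1 -0.2 -0.3]
0.03 23.12 along -0.3 F [-0.3 -0.2  0.2] M [-0.2  -0.33 -0.05] err [ 0.1 -0.2 -0.4]
0.045 23.52 along -0.2 F [ 0.   0.4 -0.1] M [-0.25 -0.36  0.  ] err [ 0.1 -0.2 -0.3]
0.06 23.93 along -0.1 F [-0.4 -0.6  0.2] M [-0.26 -0.35  0.03] err [ 0.1 -0.2 -0.3]
0.075 24.32 along -0.7 F [-0.9 -0.3  0.4] M [-0.22 -0.38 -0.02] err [ 0.1 -0.2 -0.4]
0.085 24.64 along -0.6 F [-0.6 -0.2  0.5] M [-0.25 -0.37 -0.  ] err [ 0.  -0.1 -0.3]
```

```bash
python3 - <<'E'
from h import *
im,_=ctrl.read_camera("scene"); c=im[187:247,100:180]; cv2.imwrite("pics/ins.png",cv2.resize(c[:,:,::-1],(640,480),interpolation=cv2.INTER_CUBIC))
F0=np.array([.3,-.7,-1.5]); ax=gdir()
for s in np.arange(.088,.108,.0015):
    p,q=gpose(MOUTH+s*ax,GAZ,20)
    ctrl.movel(p,q,speed=.03); ctrl.pause(.05)
    F=np.mean([ctrl.read_ft_force() for _ in range(5)],0)-F0
    print(round(s,4),round(ctrl.read_time_s(),2),"along",(F@ax).round(1),"F",F.round(1),"err",((ctrl.read_eef_pos()-p)*1e3).round(1))
    if F@ax<-8 or np.linalg.norm(F)>25: print("contact"); break
E
```

```text
0.088 24.99 along -0.1 F [-0.2 -0.4  0.3] err [-0.  0.  0.]
0.0895 25.29 along -1.1 F [-0.5  1.7 -0.6] err [-0. -0. -0.]
0.091 25.59 along -0.8 F [-0.7  0.7 -0.3] err [ 0. -0. -0.]
0.0925 25.89 along -0.3 F [ 0.6  1.7 -0.2] err [ 0. -0. -0.]
0.094 26.19 along -0.3 F [-0.5  0.1 -0.5] err [-0. -0. -0.]
0.0955 26.49 along -5.3 F [-3.9  2.5  2.8] err [-0.8  0.6  0.3]
0.097 26.79 along -9.0 F [-6.3  4.3  5.4] err [-1.9  1.3  0.8]
contact
```

View pics/ins.png

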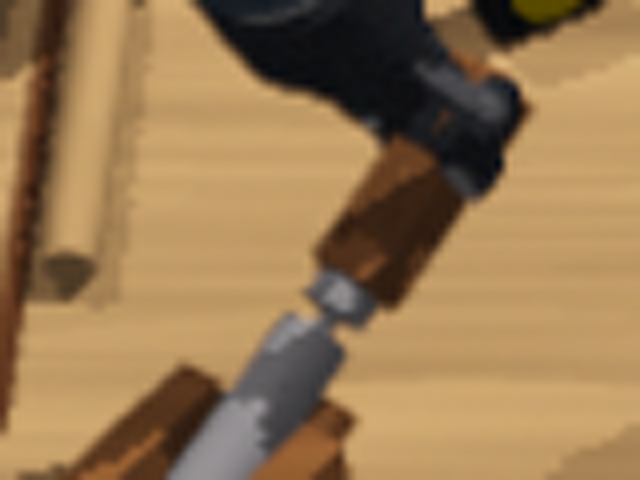

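```bash
python3 - <<'E'
from h import *
ax=gdir()
p,q=gpose(MOUTH+.0985*ax,GAZ,20); ctrl.movel(p,q,speed=.03); ctrl.pause(.1); st("pressed")
p,q=gpose(MOUTH-.04*ax,GAZ,20); ctrl.movel(p,q,speed=.12); st("out")
p2=np.array(p)+[-.03,.02,.08]; ctrl.movel(p2,q,speed=.2)
hd=np.array([.5588,.163,0]); AZ=40; dr=gdir(AZ,0); tip=hd-.008*dr
a,qa=gpose(tip+[.02,-.13,.17],AZ); ctrl.move_ptp(a,qa); st("a")
b,_=gpose(tip+[.02,-.13,.095],AZ); ctrl.movel(b,speed=.15)
c,_=gpose(tip+[0,0,.095],AZ); ctrl.movel(c,qa,speed=.1); ctrl.pause(.4); st("final")
print((ctrl.read_eef_pos()-c).round(4))
im,d,W=cloud("wrist"); r=R.from_quat(ctrl.read_tcp_rot()); L=r.inv().apply(W.reshape(-1,3)-ctrl.read_eef_pos())
rod=L[(d.ravel()>0)&(L[:,0]>.085)&(L[:,0]<.15)&(abs(L[:,1])<.012)&(abs(L[:,2])<.015)]
from scipy.optimize import least_squares
f=least_squares(lambda p:np.hypot(rod[:,1]-p[0]-p[1]*rod[:,0],rod[:,2]-p[2]-p[3]*rod[:,0])-.004,[0,0,0.004,0],loss="soft_l1",f_scale=.001); print(f.x.round(4),len(rod))
print("tool z",r.as_matrix()[:,2].round(4))
s,ds,Ws=cloud("scene"); np.savez("s_f.npz",im=s,d=ds,W=Ws)
sc=cv2.resize(s[110:300,60:420],(720,380),interpolation=cv2.INTER_CUBIC); save("final",sc)
m=(ds>0)&(Ws[...,2]>.268)&(Ws[...,2]<.3)&(np.hypot(Ws[...,0]-.56,Ws[...,1]-.165)<.03); print("knob",np.median(Ws[m],0).round(4),m.sum())
E
```

```text
pressed t 27.14 p [ 0.6093 -0.2744  0.135 ] F [-10.3   4.4   6.7] M [ 0.76  1.72 -0.11] gap 0.0285 gf 80.1
out t 28.44 p [ 0.5027 -0.2075  0.1805] F [-0.3 -0.  -2.4] M [-0.25 -0.4  -0.01] gap 0.0285 gf 79.6
a t 29.98 p [ 0.4422 -0.0824  0.1737] F [-0.1 -0.8 -1.1] M [-0.09 -0.04  0.05] gap 0.0286 gf 79.5
final t 32.49 p [0.4221 0.0481 0.0991] F [ 0.5 -0.  -2.1] M [-0.03 -0.02 -0.01] gap 0.0292 gf 79.5
[ 0.     -0.0002 -0.    ]
[-0.0003 -0.0008  0.0056 -0.0008] 1711
tool z [-1.e-04 -0.e+00 -1.e+00]
knob [0.568  0.1616 0.2737] 36
```

View pics/final.png

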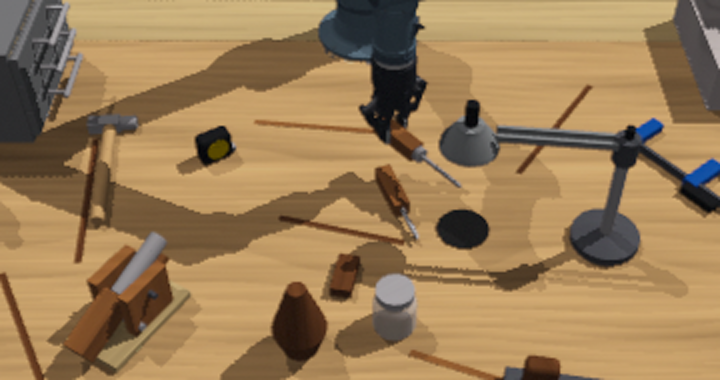

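The final view shows the gauge level in the jaws at about (400,130), with its tip at (460,187), below the shade at (468,145) and above the pad at (462,228). The awl at (395,200) and the rest of the bench clutter look undisturbed.

```bash
python3 -c "
from h import *
print(ctrl.sign_off())"
```

```text
the job is handed in; nothing more can be done
None
```

The job is handed in at about 32.5 s of the 61 s limit: the lamp head is over the pad (within about 4 mm by my measurements), the gauge was pushed in until the collar met the tube mouth (10 to 13 N) and drawn right out, and it is now held level with its tip between the lamp head and the pad.

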